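Slide the lidded pan onto the small cooking zone

TASK

Slide the lidded pan across the glass hob until its whole base stands inside the smaller of the two printed rings, and leave it there. Push it with your fingertips against its round steel side only: do not lift or tip it, keep your fingers off its lid knob and its two side handles, and leave the pepper mill, salt jar and mug where they stand.

Things in the scene. Friction and masses are not known exactly. Their poses are not given: they have to be found in the camera images.
- hob: fixed flat black glass hob on the white worktop, 300 mm (its x) by 540 mm (its y, the long side), its smooth top 6 mm above the worktop. Origin: centre of its underside, on the worktop. Turned by up to about 15 degrees about the vertical. One printed ring lies in its left half and one in its right; which is which varies.
- zone_small: the smaller printed ring, a thin grey circle of 180 mm outer diameter with a 30 mm grey cross at its centre, flat on the hob's glass (no height to speak of). Origin: its centre, on the glass. It lies on the hob's long centre line, 135 mm to one side of the hob's centre.
- zone_large: the larger printed ring, 240 mm outer diameter, with the same cross; not the target. Origin: its centre, on the glass, 135 mm from the hob's centre on the other side from the small ring.
- pan: loose round lidded steel pan, 150 mm in diameter, straight sides 62 mm high, lid 152 mm wide rising to 78 mm. 0.5 to 1 kg; slides on the glass without tipping when pushed at half height. Origin: centre of its underside; z up; its side handles point along its x and -x, at the start across the hob's long side within 12 degrees, leaving its round side free towards both rings.
- pan_grips: the pan's parts not to be touched, fixed to it (same origin and axes as the pan): black lid knob, 32 mm in diameter, 77 to 103 mm above the pan's underside on its centre line; two steel wire side handles, 9 mm thick, about 65 mm wide, standing out to 103 mm from the centre line along x and -x, 45 to 57 mm above the underside.
- mill: bystander: loose wooden pepper mill, 54 mm in diameter, 148 mm high, standing on the worktop beyond the hob's far long edge. Origin: centre of its underside.
- salt: bystander: loose glass salt jar with metal cap, 56 mm in diameter, 85 mm high, on the worktop beyond the hob's far long edge. Origin: centre of its underside.
- mug: bystander: loose white mug, 82 mm in diameter, 92 mm high, with a handle, on the worktop off the hob's right-hand (-y) end. Origin: centre of its underside.
Mind the look-alikes: they are no part of the job. Several things have the shape of the pan; the one meant has the colours described above.

How it is judged:
At the end, for the whole second after the job is handed in: The pan stands still and upright, flat on the glass, with its whole base inside the smaller ring: its centre within 15 mm of the ring's centre (horizontal distance between pan and zone_small below 0.015 m and z of pan in the frame of hob between 0.003 and 0.009 m and angle between pan's own z axis and vertical below 0.05 rad and linear speed of pan below 0.01 m/s); the robot touches nothing.
It fails at once if the pan is lifted more than 10 mm off the glass (z of pan in the frame of hob above 0.016 m).
It fails at once if the pan is tipped by more than 0.2 rad (angle between pan's own z axis and vertical above 0.2 rad).
It fails at once if the fingers press on the pan's lid knob or side handles (more than 1 N) (contact force between the fingers and pan_grips above 1 N).
It fails at once if the pepper mill, salt jar or mug is moved more than 20 mm (distance of any of mill, salt, mug from where it was at the start of the episode above 0.02 m).
It also fails if it takes over 45 s, if anything falls off the work surface, if the arm or the gripper's body presses on something with over 40 N, if the wrist force passes 120 N, or if a joint passes its speed limit or range.

ROBOT

A 6-joint arm with a two-finger parallel gripper is mounted at the origin on the work surface. World frame = base frame: x ahead of the robot, y to its left, z up, the work surface at z = 0. Lengths are in m, angles in rad, forces in N, time in s.
With the tool pointing down it reaches from about 0.25 to 0.725 m from the base axis. Payload 4 kg.
Tool frame: the origin (TCP) lies on the centre line of the jaws, within the pads' length; the fingertips stand 17 mm ahead of it and the grasp point (between the pads) lies 2 mm behind it; z points along the fingers, y is the line along which they close (so a half turn about z gives the same grasp; the last joint's range is limited). The gripper opens to 85 mm and grips with 20 to 120 N. Pads are 22 mm wide; open, the fingers measure 114 mm over their backs; the gripper's body (76 mm by 85 mm) begins 54 mm behind the grasp point. The pads swing forward as they close: fully open they stand 13 mm farther back than shut.
Start: joints at [-1.198, 0.241, 0.005, 1.335, 0, 1.571], TCP at [0.182, -0.466, 0.248] pointing down, gripper open.
Joint ranges: [-2.72, 2.72], [-1.05, 1.87], [-1.09, 1.28], [-1.99, 2.15], [-1.42, 1.44], [-3.14, 3.14]. Speed limits (rad/s): [2.79, 2.79, 3.14, 3.14, 3.14, 3.14].

INTERFACE

Orientations are given as a unit quaternion [x, y, z, w].
In Python, from workcell import bot, camera, get_calibration gives the robot as it stands.
- The arm moves only by the tool apply_moves, never from a script. Its argument "steps" is a list of rows, each a list of 3 entries, a list of its own where there are three numbers: the shift along the tool's x, y, z as a fraction of full scale, then the turn, a rotation vector about the tool's x, y, z as a fraction of full scale, then the opening, from 0 (shut) to 1 (fully open). A call has exactly 8 rows; each row shifts and turns the commanded pose from where the row before left it, along the tool's axes as they then stand; what a row does not reach is not made up. Full scale, the value 1, is 20 cm for a shift and pi rad for a turn. A row lasts 1/12 s, in which the tool goes at most 41.7 mm and 7.16 degrees, less where a joint would pass 70% of its speed; a pose out of reach is approached as far as the arm can. A call with a number of a shift or a turn outside -1 to 1 is refused whole. A call with a gripper value outside its range is refused whole. The fingers move at their own pace and stop on an object; the grip force is fixed at half the most. Time passes only in rows, so rows that do not move let the fingers close, or fill a call up. It gives the time, the measured TCP pose, the force, the opening and the grip force at its end, in the units of the state.
- bot.get_obs(): the state, without advancing time (a new reading comes with each control period).
- camera(name): name is "side" or "top" or "wrist"; returns (picture, depth): 420x560x3 uint8, red, green, blue; 420x560 float32, m along the optical axis (not along the pixel's ray), 0 where there is no reading.
- get_calibration(name): a dict with "fov_y" (degrees; the focal length in pixels is half the picture's height over the tangent of half this angle, whatever the lens; pixels are square), "cx", "cy" (the principal point, pixels), "rvec" (rotation vector, rad) and "tvec" (3), from world to camera coordinates, as OpenCV has them. Camera axes: x right, y down, z forward; pixel columns grow to the right and rows downward; lengths in m; the calibration is good to about 2 mm. A picture is of the moment at which its call begins: read the wrist's pose just before it. get_calibration takes no time and is no camera call; for the wrist camera it gives the pose at the moment of the call.
- bot.job_done(): hands the job in; it is judged then, once.
The state is a dict: "clock": time; "joint_pos": joint angles; "joint_vel": joint speeds; "tau": joint torques, N m; "eef_pos": TCP position; "tool_rot": TCP orientation; "ft_force": force on the tool from outside, world axes, zero at the start; "ft_torque": the same for the moment, N m; "grip_width": finger opening in m; "grasp_force": force on a finger pad.
Only numpy, scipy, OpenCV 4.12 (cv2) and the standard library are available. Lean on these libraries where they do the work, as an engineer would, in place of code of your own. Each camera call takes 0.05 s, during which the arm holds its last target. There are 200 camera calls.

## Working session

There is one attempt and no reset: what is moved stays moved. The work goes in short steps, Python scripts to look and compute and a tool call to move; the robot and the scene stay as the last step left them, time stands still between calls to the robot, and variables do not carry over. Pictures are saved under pics/ and viewed, at most 10 in all, crops included, and the job is handed in when it is done.

Besides the shell and the picture viewer there is one more tool, called after "Request:" as name(argument=value, ...) on one line, values as JSON. apply_moves: Moves the arm, as the interface text tells. Its arguments: {"type":"object","properties":{"steps":{"type":"array"}},"required":["steps"]}

```bash
ls; mkdir -p pics
python3 - <<'E'
from workcell import bot, camera, get_calibration
import cv2, numpy as np
for n in ("top","side"):
    p,d=camera(n); cv2.imwrite(f"pics/{n}0.png",p[:,:,::-1]); np.savez(f"{n}0.npz",p=p,d=d); print(n,get_calibration(n))
print(bot.get_obs())
E
```

```text
pics
top {'fov_y': 54.03505443477725, 'cx': 282.3217500244277, 'cy': 209.84922885722983, 'rvec': array([ 2.16711786, -2.11072132,  0.15883981]), 'tvec': array([-0.03971159,  0.49446476,  1.06262532])}
side {'fov_y': 44.90192242380384, 'cx': 270.4547278231488, 'cy': 212.48597742718124, 'rvec': array([ 0.18007679, -2.8423531 ,  1.21690595]), 'tvec': array([0.49653539, 0.11800417, 1.14708613])}
{'clock': 0.1, 'joint_pos': array([-1.19797393e+00,  2.41324044e-01,  3.86641923e-03,  1.33523941e+00,
       -1.30372459e-05,  1.57080510e+00]), 'joint_vel': array([-0.00188063, -0.00119193,  0.00420662,  0.00060055, -0.00130656,
        0.00119403]), 'tau': array([-2.41154721e-04, -3.73137689e+01,  2.53010148e+01,  1.08724041e-02,
        9.93775046e-06, -7.59988978e-06]), 'eef_pos': array([ 0.18192048, -0.46514475,  0.24751162]), 'tool_rot': array([ 9.82676055e-01,  1.85329078e-01, -1.82541991e-04, -9.32679842e-04]), 'ft_force': array([-0.80934939,  0.18418308, -0.66033704]), 'ft_torque': array([0.05682774, 0.00231465, 0.02169769]), 'grasp_force': 0.0, 'grip_width': 0.08534709499440221}
```

View pics/top0.png

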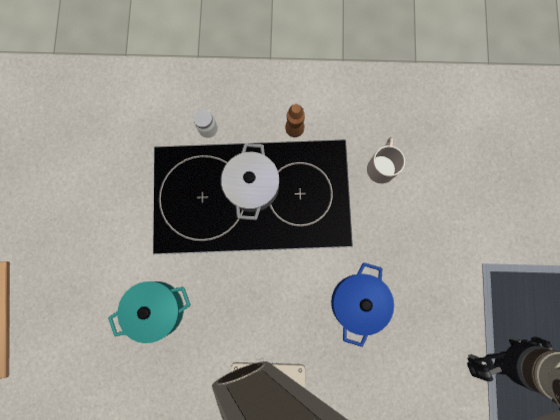

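View pics/side0.png

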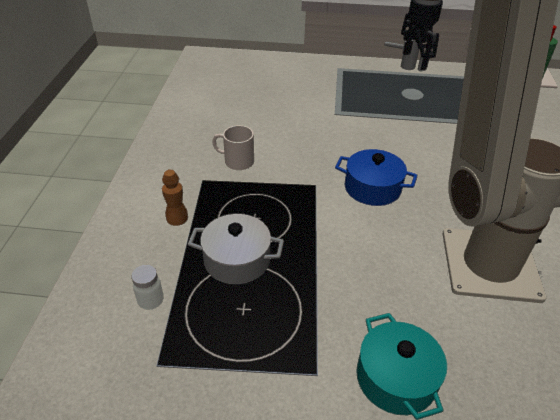

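The top picture shows three pan-shaped things: steel at (250,180), teal at (148,312) and blue at (363,304). By the description I want the steel one. The small ring's cross is at (300,194) and the large ring's at (202,197). The mug is at (388,160), the mill at (295,120) and the salt at (205,123).

```bash
cat > h.py <<'E'
import numpy as np, cv2
from workcell import bot, camera, get_calibration
def ray(c,uv,z):
    f=210/np.tan(np.radians(c["fov_y"])/2); R=cv2.Rodrigues(np.array(c["rvec"]))[0]
    o=-R.T@c["tvec"]; d=R.T@np.array([(uv[0]-c["cx"])/f,(uv[1]-c["cy"])/f,1.])
    return o+d*(z-o[2])/d[2]
def proj(c,P):
    f=210/np.tan(np.radians(c["fov_y"])/2); R=cv2.Rodrigues(np.array(c["rvec"]))[0]
    q=R@np.array(P)+c["tvec"]; return np.array([f*q[0]/q[2]+c["cx"],f*q[1]/q[2]+c["cy"]])
def knob(p,c,box,z=.109):   # dark blob inside the box, at the knob's top
    x0,y0,x1,y1=box; m=(p[y0:y1,x0:x1].max(2)<60).astype(np.uint8)
    n,l,s,ce=cv2.connectedComponentsWithStats(m); i=1+np.argmax(s[1:,4]); return ce[i]+[x0,y0],s[i,4]
def cross(p,box):
    x0,y0,x1,y1=box; m=p[y0:y1,x0:x1].max(2)>70
    v,u=np.nonzero(m); return np.array([u.mean()+x0,v.mean()+y0]),m.sum()
E
python3 - <<'E'
from h import *
t=np.load("top0.npz");c=get_calibration("top");p,d=t["p"],t["d"]
a,na=cross(p,(293,187,308,202)); b,nb=cross(p,(194,190,210,205))
A,B=ray(c,a,.006),ray(c,b,.006); print("small",a,na,A,"large",b,nb,B,np.linalg.norm(A-B))
k,nk=knob(p,c,(240,168,260,188)); print("knob",k,nk,ray(c,k,.107))
# lid rim: bright non-black blob, opened to drop handles
m=(p.max(2)>70).astype(np.uint8); m[:, :156]=0; m[:,345:]=0; m[:145]=0; m[248:]=0
m=cv2.morphologyEx(cv2.morphologyEx(m,cv2.MORPH_CLOSE,np.ones((15,15))) if 0 else m,cv2.MORPH_OPEN,cv2.getStructuringElement(cv2.MORPH_ELLIPSE,(13,13)))
cn=max(cv2.findContours(m,0,1)[0],key=cv2.contourArea); print("blob",cv2.fitEllipse(cn),cv2.boundingRect(cn))
e=cv2.fitEllipse(cn)[0]; print("lid centre",ray(c,e,.066))
for n,uv,z in (("mill",(296,108),.14),("salt",(204,117),.085),("mug",(389,157),.092),("hin",(248,213),.057),("hout",(253,149),.057)): print(n,ray(c,uv,z))
o=ray(c,k,.107)
for z in (.006,.068): print(proj(c,[o[0],o[1],z]))
s=np.load("side0.npz");cs=get_calibration("side");P=s["p"]
a,na=cross(P,(246,208,266,216)); b,nb=cross(P,(236,302,252,318)); k,nk=knob(P,cs,(225,220,246,238))
print("side: large",b,ray(cs,b,.006),"knob",k,ray(cs,k,.099))
x=p[130:270,140:400]; cv2.imwrite("pics/crop.png",cv2.resize(x,None,fx=3,fy=3)[:,:,::-1])
E
```

```text
small [299.66666667 193.23076923] 39 [ 0.54806997 -0.07318046  0.006     ] large [202.25       196.89285714] 28 [0.53075875 0.19596566 0.006     ] 0.26970226491888705
knob [248.67647059 176.93137255] 102 [0.56684602 0.06033316 0.107     ]
blob ((249.7472686767578, 179.929443359375), (57.2306022644043, 57.85002136230469), 80.28346252441406) (221, 151, 58, 59)
lid centre [0.56848285 0.06102196 0.066     ]
mill [ 0.7398681  -0.05493968  0.14      ]
salt [0.73164453 0.18718908 0.085     ]
mug [ 0.63259826 -0.29946593  0.092     ]
hin [0.48168669 0.06298109 0.057     ]
hout [0.6557824  0.05638668 0.057     ]
[251.73174237 185.36759299]
[249.9230031  180.37329976]
side: large [242.76923077 308.56410256] [0.5338854 0.1935132 0.006    ] knob [234.63194444 228.6875    ] [0.57095269 0.05725326 0.099     ]
```

View pics/crop.png

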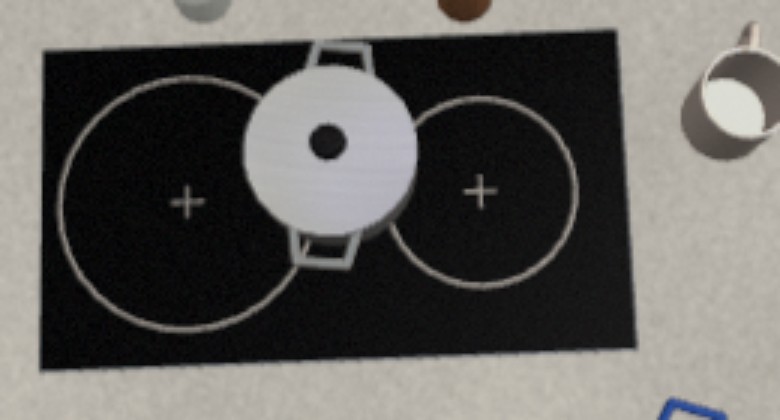

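The crop confirms the choice: the steel pan with its black knob sits between the rings, and its handles run up and down the picture. Pan centre is about (0.568, 0.060) and the target (0.548, -0.073). I'll push along about -y with the open fingers straddling the pan's +y side, tool leaning back about 12°. First comes the turn.

Request:
apply_moves(steps=[[[0,0,0],[0,0,-0.037],1],[[0,0,0],[0,0,-0.037],1],[[0,0,0],[0,0,-0.037],1],[[0,0,0],[0,0,-0.037],1],[[0,0,0],[0,0,-0.037],1],[[0,0,0],[0,0,-0.037],1],[[0,0,0],[0,0,-0.037],1],[[0,0,0],[0,0,-0.037],1]])

```text
clock: 0.77
eef_pos: [0.182, -0.4653, 0.2478]
tool_rot: [0.794, 0.609, 0.0, -0.001]
ft_force: [-0.3, -0.7, 0.1]
grip_width: 0.0854
grasp_force: 0.0
```

Request:
apply_moves(steps=[[[0,0,0],[0,0,-0.037],1],[[0,0,0],[0,-0.034,0],1],[[0,0,0],[0,-0.033,0],1],[[0,0,0],[0,0,0],1],[[0,0,0],[0,0,0],1],[[0,0,0],[0,0,0],1],[[0,0,0],[0,0,0],1],[[0,0,0],[0,0,0],1]])

```text
clock: 1.43
eef_pos: [0.1823, -0.4671, 0.2489]
tool_rot: [0.755, 0.648, -0.08, 0.069]
ft_force: [-0.2, 0.0, 0.5]
grip_width: 0.0857
grasp_force: 0.0
```

```bash
cat >> h.py <<'E'
from scipy.spatial.transform import Rotation
def go(T):   # whole shift to T in tool axes, in units
    o=bot.get_obs(); R=Rotation.from_quat(o["tool_rot"]).as_matrix()
    print("t",o["clock"],"pos",o["eef_pos"].round(4),"f",o["ft_force"].round(1),"\nR",R.round(3).tolist(),"\nq",o["joint_pos"].round(2))
    s=R.T@(np.array(T)-o["eef_pos"])/.2; print("shift units",s.round(4),"rows>=",np.linalg.norm(s)/.2085)
PAN=np.array([.568,.060]); TG=np.array([.548,-.073]); U=(TG-PAN)/np.linalg.norm(TG-PAN)
E
python3 -c "
from h import *
print(U); P=PAN-U*.115; print(P); go([*P,.18])"
```

```text
[-0.14870402 -0.98888175]
[0.58510096 0.1737214 ]
t 1.4333 pos [ 0.1823 -0.4671  0.2489] f [-0.2  0.   0.5] 
R [[0.149, 0.988, -0.031], [0.967, -0.152, -0.207], [-0.209, 0.001, -0.978]] 
q [-1.13  0.11 -0.17  1.11 -0.12  0.58]
shift units [ 3.4683  1.5031 -0.3883] rows>= 18.224903062010895
```

Request:
apply_moves(steps=[[[0.145,0.063,-0.016],[0,0,0],1],[[0.145,0.063,-0.016],[0,0,0],1],[[0.145,0.063,-0.016],[0,0,0],1],[[0.145,0.063,-0.016],[0,0,0],1],[[0.145,0.063,-0.016],[0,0,0],1],[[0.145,0.063,-0.016],[0,0,0],1],[[0.145,0.063,-0.016],[0,0,0],1],[[0.145,0.063,-0.016],[0,0,0],1]])

```text
clock: 2.1
eef_pos: [0.3181, -0.2508, 0.2253]
tool_rot: [0.755, 0.647, -0.079, 0.069]
ft_force: [-1.1, -1.4, -0.9]
grip_width: 0.0855
grasp_force: 0.0
```

Request:
apply_moves(steps=[[[0.145,0.063,-0.016],[0,0,0],1],[[0.145,0.063,-0.016],[0,0,0],1],[[0.145,0.063,-0.016],[0,0,0],1],[[0.145,0.063,-0.016],[0,0,0],1],[[0.145,0.063,-0.016],[0,0,0],1],[[0.145,0.063,-0.016],[0,0,0],1],[[0.145,0.063,-0.016],[0,0,0],1],[[0.145,0.063,-0.016],[0,0,0],1]])

```text
clock: 2.77
eef_pos: [0.4533, -0.0358, 0.2015]
tool_rot: [0.755, 0.648, -0.08, 0.068]
ft_force: [-0.0, 0.7, 0.3]
grip_width: 0.085
grasp_force: 0.0
```

Request:
apply_moves(steps=[[[0.145,0.063,-0.016],[0,0,0],1],[[0.145,0.063,-0.016],[0,0,0],1],[[0.145,0.063,-0.016],[0,0,0],1],[[0.145,0.063,-0.016],[0,0,0],1],[[0.145,0.063,-0.016],[0,0,0],1],[[0.145,0.063,-0.016],[0,0,0],1],[[0.145,0.063,-0.016],[0,0,0],1],[[0,0,0],[0,0,0],1]])

```text
clock: 3.43
eef_pos: [0.5726, 0.1551, 0.1784]
tool_rot: [0.753, 0.649, -0.079, 0.068]
ft_force: [0.8, -0.4, -0.5]
grip_width: 0.0857
grasp_force: 0.0
```

```bash
python3 -c "
from h import *
P=PAN-U*.115; go([*P,.042])
p,d=camera('top'); cv2.imwrite('pics/t1.png',p[60:340,100:470,::-1])
p,d=camera('wrist'); cv2.imwrite('pics/w1.png',p[:,:,::-1])"
```

```text
t 3.4333 pos [0.5726 0.1551 0.1784] f [ 0.8 -0.4 -0.5] 
R [[0.144, 0.989, -0.031], [0.968, -0.148, -0.205], [-0.207, -0.0, -0.978]] 
q [ 0.35  0.54  0.25  1.38 -0.18  2.08]
shift units [0.2401 0.0481 0.6465] rows>= 3.315682574536969
```

View pics/w1.png

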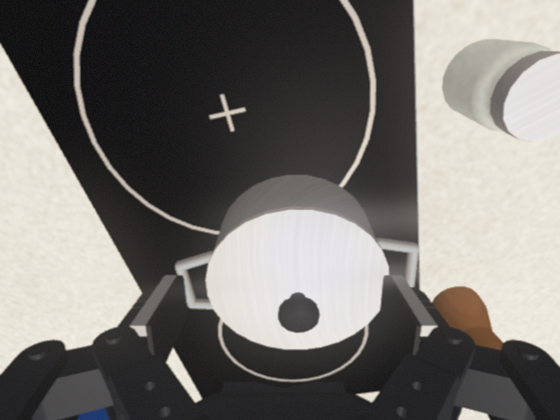

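The wrist view shows the steel pan centred at (297,280) midway between the fingers at (165,…) and (425,…). The large ring's cross is at (227,112), and the salt jar at (520,90) is well clear. I'll go down behind the pan.

Request:
apply_moves(steps=[[[0.15,0.03,0],[0,0,0],1],[[0.09,0.018,0],[0,0,0],1],[[0,0,0.13],[0,0,0],1],[[0,0,0.13],[0,0,0],1],[[0,0,0.13],[0,0,0],1],[[0,0,0.13],[0,0,0],1],[[0,0,0.12],[0,0,0],1],[[0,0,0],[0,0,0],1]])

```text
clock: 4.2
eef_pos: [0.5782, 0.1653, 0.0411]
tool_rot: [0.755, 0.647, -0.085, 0.067]
ft_force: [-1.2, -0.7, 0.2]
grip_width: 0.0852
grasp_force: 0.0
```

```bash
python3 -c "
from h import *
P=PAN-U*.078; go([*P,.040])
p,d=camera('side'); cv2.imwrite('pics/s1.png',cv2.resize(p[130:330,130:380,::-1],None,fx=3,fy=3))"
```

```text
t 4.2 pos [0.5782 0.1653 0.0411] f [-1.2 -0.7  0.2] 
R [[0.149, 0.988, -0.042], [0.965, -0.154, -0.21], [-0.214, -0.009, -0.977]] 
q [ 0.36  0.68  0.11  1.12 -0.18  2.1 ]
shift units [-0.1336  0.0285  0.0348] rows>= 0.6761423044392219
```

View pics/s1.png

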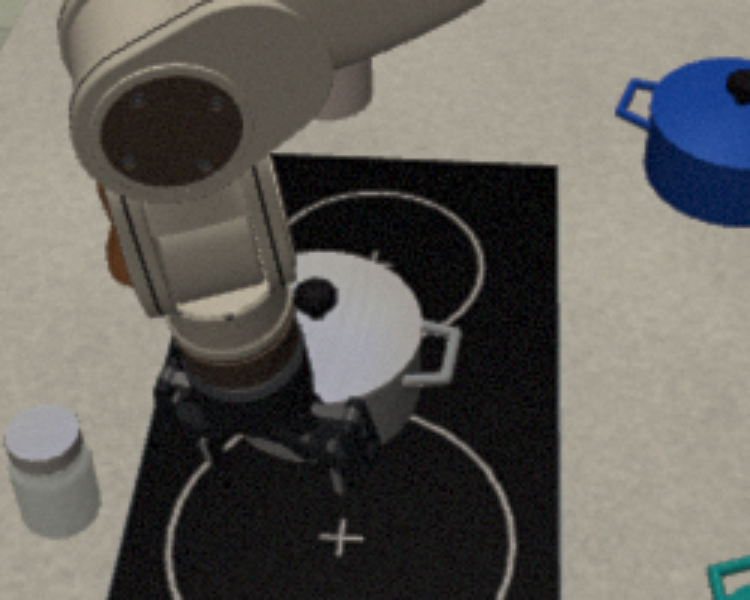

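Fingers are behind the pan at the glass; knob at (315,297) and handle at (435,350) are clear. Working out the push axis in tool units.

```bash
python3 -c "
from h import *
R=Rotation.from_quat(bot.get_obs()['tool_rot']).as_matrix()
print('10mm along U',(R.T@np.array([*U,0])*.01/.2).round(4)); go([*(PAN-U*.106),.038]); go([*(TG-U*.075),.038])"
```

```text
10mm along U [-0.0489  0.0003  0.0106]
t 4.25 pos [0.5797 0.1664 0.0437] f [0.4 0.  0.4] 
R [[0.149, 0.988, -0.038], [0.966, -0.154, -0.209], [-0.212, -0.006, -0.977]] 
q [ 0.37  0.67  0.11  1.12 -0.18  2.1 ]
shift units [0.0016 0.0212 0.0285] rows>= 0.17064124558345325
t 4.25 pos [0.5797 0.1664 0.0437] f [0.4 0.  0.4] 
R [[0.149, 0.988, -0.038], [0.966, -0.154, -0.209], [-0.212, -0.006, -0.977]] 
q [ 0.37  0.67  0.11  1.12 -0.18  2.1 ]
shift units [-0.807   0.0254  0.2041] rows>= 3.9943977601146923
```

Request:
apply_moves(steps=[[[0,0.022,0.02],[0,0,0],1],[[-0.034,0,0.0075],[0,0,0],1],[[-0.034,0,0.0075],[0,0,0],1],[[-0.034,0,0.0075],[0,0,0],1],[[-0.034,0,0.0075],[0,0,0],1],[[-0.034,0,0.0075],[0,0,0],1],[[-0.034,0,0.0075],[0,0,0],1],[[-0.034,0,0.0075],[0,0,0],1]])

```text
clock: 4.92
eef_pos: [0.5797, 0.1209, 0.0422]
tool_rot: [0.755, 0.648, -0.077, 0.067]
ft_force: [1.2, 6.9, 0.9]
grip_width: 0.0855
grasp_force: 2.7
```

```bash
python3 -c "
from h import *
go([*(TG-U*.075),.040])
c=get_calibration('side'); p,d=camera('side'); k,n=knob(p,c,(215,195,260,245)); print(k,n)
cv2.imwrite('pics/s2.png',cv2.resize(p[130:330,130:380,::-1],None,fx=3,fy=3))"
```

```text
t 4.9167 pos [0.5797 0.1209 0.0422] f [1.2 6.9 0.9] 
R [[0.148, 0.989, -0.029], [0.968, -0.151, -0.202], [-0.204, 0.001, -0.979]] 
q [ 0.29  0.64  0.05  1.06 -0.19  2.03]
shift units [-0.5921 -0.0115  0.1346] rows>= 2.9129868208089893
[228.66866267 233.05788423] 501
```

View pics/s2.png

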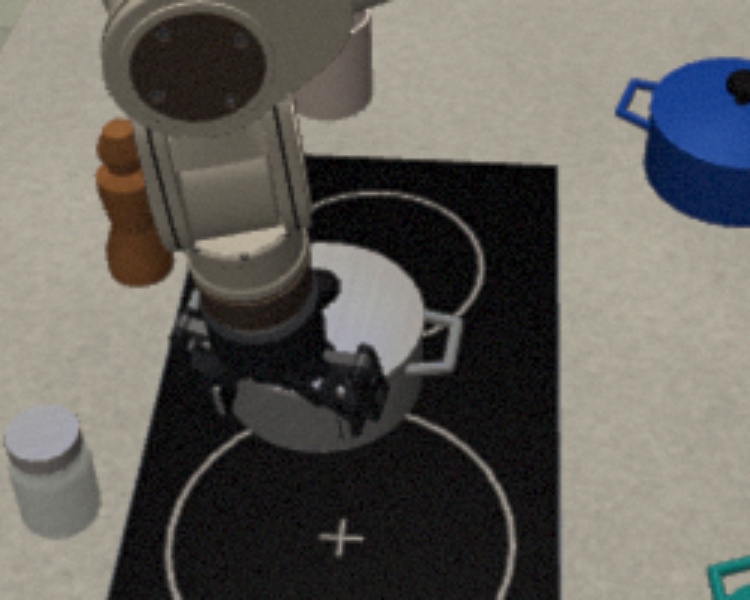

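Both fingers now bear on the pan's round side (force about 7 N, pan just starting to move). The knob at (325,285) and handles are clear. I'll push on.

Request:
apply_moves(steps=[[[-0.03,-0.0005,0.0068],[0,0,0],1],[[-0.03,-0.0005,0.0068],[0,0,0],1],[[-0.03,-0.0005,0.0068],[0,0,0],1],[[-0.03,-0.0005,0.0068],[0,0,0],1],[[-0.03,-0.0005,0.0068],[0,0,0],1],[[-0.03,-0.0005,0.0068],[0,0,0],1],[[-0.03,-0.0005,0.0068],[0,0,0],1],[[-0.03,-0.0005,0.0068],[0,0,0],1]])

```text
clock: 5.63
eef_pos: [0.5723, 0.073, 0.042]
tool_rot: [0.754, 0.649, -0.077, 0.068]
ft_force: [0.5, 7.4, 2.8]
grip_width: 0.0854
grasp_force: 3.8
```

Request:
apply_moves(steps=[[[-0.03,-0.0005,0.0068],[0,0,0],1],[[-0.03,-0.0005,0.0068],[0,0,0],1],[[-0.03,-0.0005,0.0068],[0,0,0],1],[[-0.03,-0.0005,0.0068],[0,0,0],1],[[-0.03,-0.0005,0.0068],[0,0,0],1],[[-0.02,-0.0005,0.0045],[0,0,0],1],[[-0.01,0,0.002],[0,0,0],1],[[0,0,0],[0,0,0],1]])

```text
clock: 6.3
eef_pos: [0.5663, 0.0361, 0.0419]
tool_rot: [0.754, 0.648, -0.077, 0.068]
ft_force: [1.3, 6.2, 4.2]
grip_width: 0.0854
grasp_force: 3.4
```

```bash
python3 -c "
from h import *
go([*(TG-U*.075),.040])
p,d=camera('top'); cv2.imwrite('pics/t2.png',cv2.resize(p[130:270,140:400,::-1],None,fx=3,fy=3))
np.savez('t2.npz',p=p)"
```

```text
t 6.3 pos [0.5663 0.0361 0.0419] f [1.3 6.2 4.2] 
R [[0.148, 0.989, -0.027], [0.968, -0.15, -0.203], [-0.204, 0.004, -0.979]] 
q [ 0.16  0.58 -0.07  0.98 -0.2   1.89]
shift units [-0.1726 -0.0093  0.0458] rows>= 0.8575939700939549
```

View pics/t2.png

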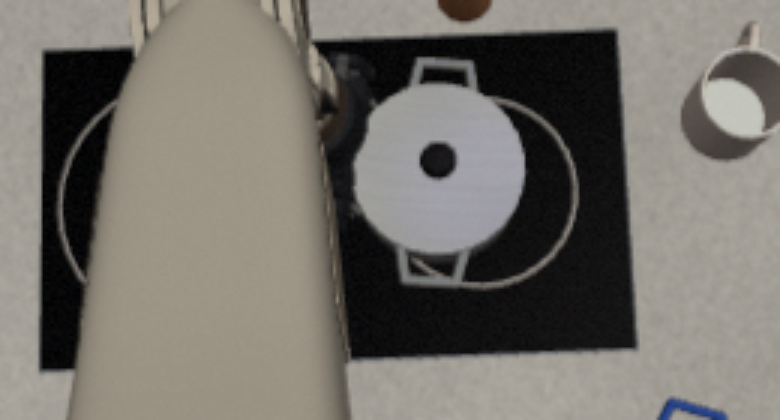

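The pan's knob is now at crop (438,160), i.e. picture (286,183), part way into the small ring. Measuring what's left.

```bash
cat >> h.py <<'E'
def pan(p):  # pan centre from knob and from the lid disc, top camera
    c=get_calibration("top"); k,n=knob(p,c,(278,172,316,196)); K=ray(c,k,.107)[:2]
    m=((p.min(2)>125)).astype(np.uint8); m[:,:250]=0; m[:,345:]=0; m[:145]=0; m[240:]=0
    m=cv2.morphologyEx(m,cv2.MORPH_OPEN,cv2.getStructuringElement(cv2.MORPH_ELLIPSE,(13,13)))
    e=cv2.fitEllipse(cv2.convexHull(max(cv2.findContours(m,0,1)[0],key=cv2.contourArea))); L=ray(c,e[0],.066)[:2]
    print("knob",k,n,K.round(4),"lid",np.round(e[0],1),np.round(e[1],1),L.round(4)); P=(K+L)/2
    print("left to go",(TG-P).round(4),"along U",(TG-P)@U,"across",U[0]*(TG-P)[1]-U[1]*(TG-P)[0]); return P
E
python3 -c "
from h import *
P=pan(np.load('t2.npz')['p']); o=bot.get_obs()['eef_pos'][:2]; print('tcp-pan along',(P-o)@U)"
```

```text
knob [285.5 183. ] 104 [ 0.5535 -0.0334] lid [285.8 185.6] [56.1 57. ] [ 0.5557 -0.0343]
left to go [-0.0066 -0.0392] along U 0.03973072121328865 across -0.0007446688631018881
tcp-pan along 0.0709307073117163
```

Request:
apply_moves(steps=[[[-0.028,0,0.006],[0,0,0],1],[[-0.028,0,0.006],[0,0,0],1],[[-0.028,0,0.006],[0,0,0],1],[[-0.028,0,0.006],[0,0,0],1],[[-0.028,0,0.006],[0,0,0],1],[[-0.025,0,0.005],[0,0,0],1],[[-0.015,0,0.003],[0,0,0],1],[[-0.008,0,0.002],[0,0,0],1]])

```text
clock: 7.02
eef_pos: [0.5606, -0.0015, 0.0419]
tool_rot: [0.754, 0.648, -0.076, 0.068]
ft_force: [0.2, 8.2, 5.2]
grip_width: 0.0855
grasp_force: 4.5
```

```bash
python3 -c "
from h import *
go([*(TG-U*.071),.042])
p,d=camera('top'); np.savez('t3.npz',p=p); pan(p)"
```

```text
t 7.0167 pos [ 0.5606 -0.0015  0.0419] f [0.2 8.2 5.2] 
R [[0.147, 0.989, -0.027], [0.968, -0.15, -0.202], [-0.204, 0.004, -0.979]] 
q [ 0.1   0.56 -0.1   0.96 -0.2   1.83]
shift units [-0.0076 -0.009   0.0011] rows>= 0.05649624760000796
knob [300.10679612 185.66019417] 103 [ 0.5476 -0.0704] lid [300.1 188.1] [56.4 57.1] [ 0.5501 -0.0721]
left to go [-0.0009 -0.0017] along U 0.0018556982601912221 across -0.0005934424539364507
```

The pan is within 2 mm of the ring's centre, so I'm backing off level and then rising.

Request:
apply_moves(steps=[[[0.03,0,-0.006],[0,0,0],1],[[0.06,0,-0.013],[0,0,0],1],[[0.1,0,-0.022],[0,0,0],1],[[0.1,0,-0.022],[0,0,0],1],[[0,0,-0.12],[0,0,0],1],[[0,0,-0.15],[0,0,0],1],[[0,0,-0.15],[0,0,0],1],[[0,0,0],[0,0,0],1]])

```text
clock: 7.73
eef_pos: [0.5738, 0.0747, 0.1286]
tool_rot: [0.754, 0.648, -0.076, 0.071]
ft_force: [0.9, 0.1, 1.2]
grip_width: 0.0853
grasp_force: 0.0
```

```bash
python3 -c "
from h import *
go([.6,.1,.1])
p,d=camera('top'); pan(p); cv2.imwrite('pics/t4.png',cv2.resize(p[80:270,140:410,::-1],None,fx=2.8,fy=2.8))"
```

```text
t 7.7333 pos [0.5738 0.0747 0.1286] f [0.9 0.1 1.2] 
R [[0.148, 0.989, -0.022], [0.967, -0.149, -0.205], [-0.206, 0.009, -0.978]] 
q [ 0.23  0.52  0.08  1.2  -0.2   1.95]
shift units [0.1712 0.1092 0.111 ] rows>= 1.1097924598726598
knob [300.26923077 185.70192308] 104 [ 0.5475 -0.0708] lid [300. 188.] [56.2 57.7] [ 0.5501 -0.0716]
left to go [-0.0008 -0.0018] along U 0.0018745147148160357 across -0.0005512320682582397
```

View pics/t4.png

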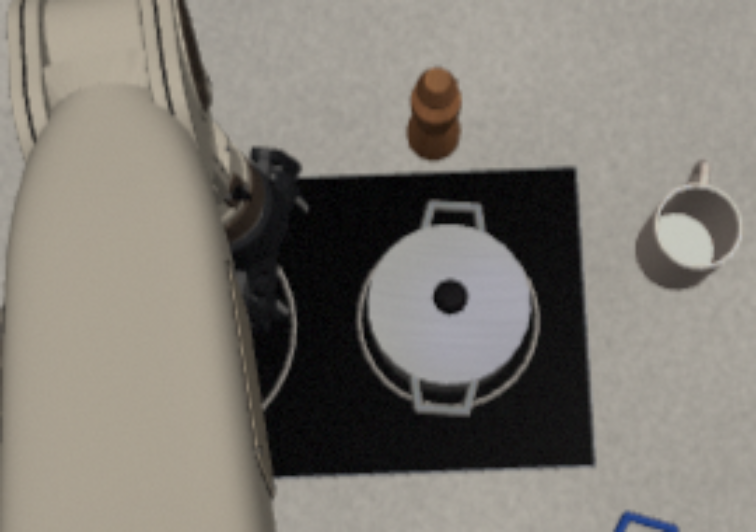

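The pan (knob at crop (450,296)) stands centred in the small ring, the gripper is clear at (265,240), and the mill and mug haven't moved. I'm handing it in.

```bash
python3 -c "
from workcell import bot
print(bot.job_done())"
```

```text
the job is handed in; nothing more can be done
None
```

I pushed the steel pan into the smaller ring, about 2 mm from its centre by the top camera, backed the gripper off clear of everything, and handed the job in; no verdict came back.

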